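Span an inhibition zone with sprung measuring tweezers

TASK

Pick up the bent-point sprung measuring tweezers from their instrument rest and squeeze them until their two points match the diameter of the largest clear zone on the upturned culture dish that lies on the black reading plate, centred over that zone with a point above each opposite edge, just over the plastic (a few millimetres at most) and not pressing on it. Finish still holding the tweezers there, steadily, at that gap, so that the span can be read off; leave the dishes and everything else on the bench where they are.

Things in the scene. Friction and masses are not known exactly. Their poses are not given: they have to be found in the camera images.
- tweezers: Steel sprung tweezers, 170 mm long, 70 g, bent-down points, graduated sector near the heel. Origin at the heel, underside of the limbs; x to the points, y to the left limb, z up. They lie level on the rest, underside 42 mm above the bench. Limbs 10 to 12 mm high, 2.5 mm thick, bowed out; each turns about the heel against its spring, both alike. Free, the points stand 46 mm apart.
- grip (a point): where to squeeze: midway between the two roughened finger grips, 75 mm from the heel, 6 mm over the limbs' underside. Width over the grips: 45 mm free, 35 mm at a 26 mm tip gap, 32 mm at 20 mm. The points move 2.0 times as much as the grips. Springs: 7 to 9 N on each grip holds those gaps; let go, they open.
- point_left (a point): the end of the left (+y) point, 150 mm from the heel and 28 mm below the underside of the limbs
- point_right (a point): the end of the right (-y) point, likewise; the distance between the two ends is the tip gap
- points_middle (a point): midway between the two point ends
- rest: Grey instrument rest, fixed: base plate 170 x 110 x 6 mm, two cross rails 6 mm thick and 42 mm high at x = -48 and +48 mm, with upturned ends (to 52 mm high) 45 mm either side of the midline. Origin under its centre; x roughly along the tweezers. Between the rails the fingers can reach 30 mm below the limbs.
- reading_plate: Matt black reading plate 150 x 150 x 8 mm with a ring 3 mm high (100 mm across inside) in which the dish to be read lies. Origin under its centre. Fixed.
- dish_a: Culture dish lying upside down: clear plastic, 94 mm across, 15 mm high, pale growth with dark round clear zones around white 6 mm paper discs. Zones 26, 18 and 16 mm across (the fourth disc has none). Origin under its centre, z up. Loose, 55 g. On the reading plate or, in other starts, on a grey metal tray beyond.
- dish_a_zone (a point): centre of the largest clear zone (26 mm across) of dish_a, on the upper face of the dish (15 mm over its underside, 24.5 mm from its centre)
- dish_b: A like dish whose zones are 20, 13 and 11 mm across. It lies on the grey metal tray, or on the reading plate when dish_a is on the tray.
- dish_b_zone (a point): centre of the largest clear zone (20 mm across) of dish_b, on the upper face of the dish (15 mm over its underside, 24.5 mm from its centre)
- marker: Bystander: black-capped white marker pen, 130 x 14 mm. Origin under its middle.
- straight_forceps: Bystander: small straight steel forceps lying flat, 120 mm long, 7 mm high (not the tool for this job). Origin under its middle.
- disc_cartridge: Bystander: clear tube of paper discs with a white cap, 62 x 18 mm. Origin under its middle.
- amber_bottle: Bystander: amber glass bottle, 68 mm across, 150 mm tall. Origin under its middle.
- beaker: Bystander: glass beaker, 68 mm across, 85 mm tall. Origin under its middle.
- pipette: Bystander: white micropipette lying flat, 232 mm long, 26 mm high. Origin under its middle.
- wash_bottle: Bystander: white plastic wash bottle, 72 mm across, about 200 mm tall with its spout. Origin under its middle.
Mind the look-alikes: they are no part of the job. What is shaped like the dish_b but red or turquoise is not meant.

How it is judged:
On the way:
1. the tweezers are held in the gripper, clear of the rest (contact force between the fingers and tweezers above 1 N and contact force between tweezers and rest below 0.05 N and height (world z) of tweezers above 0.05 m), for 0.2 s.
At the end, for the whole second after the job is handed in: For the last second the fingers alone hold the tweezers still, tip gap within 2 mm of the largest zone of the dish on the plate (26 mm on dish_a, 20 mm on dish_b), middle of the points within 3.5 mm of its centre, both ends 0 to 8 mm above the dish, touching it with under 1 N if at all (((horizontal distance between dish_a and reading_plate below 0.02 m and distance between point_left and point_right between 0.024 and 0.028 m and horizontal distance between points_middle and dish_a_zone below 0.0035 m and z of point_left in the frame of dish_a_zone between -0.001 and 0.008 m and z of point_right in the frame of dish_a_zone between -0.001 and 0.008 m and contact force between tweezers and dish_a below 1 N) or (horizontal distance between dish_b and reading_plate below 0.02 m and distance between point_left and point_right between 0.018 and 0.022 m and horizontal distance between points_middle and dish_b_zone below 0.0035 m and z of point_left in the frame of dish_b_zone between -0.001 and 0.008 m and z of point_right in the frame of dish_b_zone between -0.001 and 0.008 m and contact force between tweezers and dish_b below 1 N)) and contact force between the fingers and tweezers above 1 N and contact force between tweezers and rest below 0.05 N and contact force between tweezers and reading_plate below 0.05 N and linear speed of tweezers below 0.02 m/s and angular speed of tweezers below 0.2 rad/s); the arm keeps its last pose, push and grip.
It fails at once if a dish is pressed hard (over 5 N) or pushed out of place (over 8 mm) (contact force between tweezers and dish_a above 5 N or contact force between tweezers and dish_b above 5 N or distance of any of dish_a, dish_b from where it was at the start of the episode above 0.008 m).
It fails at once if another thing on the bench is moved by more than 15 mm (distance of any of marker, straight_forceps, disc_cartridge, amber_bottle, beaker, pipette, wash_bottle from where it was at the start of the episode above 0.015 m).
It also fails if it takes over 42 s, if anything falls off the work surface, if the arm or the gripper's body presses on something with over 40 N, if the wrist force passes 120 N, or if a joint passes its speed limit or range.

ROBOT

A 7-joint arm with a two-finger parallel gripper is mounted at the origin on the work surface. World frame = base frame: x ahead of the robot, y to its left, z up, the work surface at z = 0. Lengths are in m, angles in rad, forces in N, time in s.
With the tool pointing down it reaches from about 0.425 to 0.925 m from the base axis. Payload 6.8 kg.
Tool frame: the origin (TCP) lies between the finger pads; the fingertips stand 22 mm ahead of it and the grasp point (between the pads) lies 3 mm ahead of it; z points along the fingers, y is the line along which they close (so a half turn about z gives the same grasp; the last joint's range is limited). The gripper opens to 85 mm and grips with 20 to 120 N. Pads are 22 mm wide; open, the fingers measure 114 mm over their backs; the gripper's body (76 mm by 85 mm) begins 54 mm behind the grasp point. The pads swing forward as they close: fully open they stand 13 mm farther back than shut.
Start: joints at [-1.422, 0.477, 0.022, 1.555, -0.011, 1.109, -0.083], TCP at [0.171, 0.653, 0.253] pointing down, gripper open.
Joint ranges: [-2.96, 2.96], [-0.34, 2.1], [-1.41, 1.46], [0.24, 2.44], [-1.37, 4.51], [0.17, 1.92], [-2.96, 2.96]. Speed limits (rad/s): [2.39, 2.39, 3.14, 3.14, 3.14, 3.14, 3.14].

INTERFACE

Orientations are given as a unit quaternion [w, x, y, z].
In Python, from station import bot gives the robot as it stands.
- The arm moves only by the tool servo_tool, never from a script. Its argument "motion" is a list that holds one entry, the list of rows, each a list of 5 numbers: the opening, from 0 (shut) to 1 (fully open), then the shift along the world's x, y, z each as a share of 0.04 m, from -1 to 1, then the turn about the world's z as a share of 0.12 rad, from -1 to 1. A call has 1 to 20 rows; each row shifts and turns the commanded pose from where the row before left it; what a row does not reach is not made up. A row lasts 1/10 s, in which the tool goes at most 50 mm and 8.59 degrees, less where a joint would pass 70% of its speed; a pose out of reach is approached as far as the arm can. A call with a number of a shift or a turn outside -1 to 1 is refused whole. A call with a gripper value outside its range is refused whole. The fingers move at their own pace and stop on an object; "newtons" is the grip in N (left out, the last holds). Time passes only in rows, so rows that do not move let the fingers close. It gives the time, the measured TCP pose, the force, the opening and the grip force at its end, in the units of the state.
- bot.get_obs(): the state, without advancing time (a new reading comes with each control period).
- bot.read_camera(name): name is "scene" or "top" or "wrist"; returns (picture, depth): 384x512x3 uint8, red, green, blue; 384x512 float32, m along the optical axis (not along the pixel's ray), 0 where there is no reading.
- bot.get_calibration(name): a dict with "fovy" (degrees; the focal length in pixels is half the picture's height over the tangent of half this angle, whatever the lens; pixels are square), "cx", "cy" (the principal point, pixels), "k1" (the pictures are not rectified: a ray, as slopes to the right and down, at radius r is drawn at 1 + k1 r^2 times it, then the intrinsics apply), "view" (4x4, takes a point from world to camera coordinates). Camera axes: x right, y down, z forward; pixel columns grow to the right and rows downward; lengths in m; the calibration is good to about 2 mm. A picture is of the moment at which its call begins: read the wrist's pose just before it. get_calibration takes no time and is no camera call; for the wrist camera it gives the pose at the moment of the call.
- bot.hand_in(): hands the job in; it is judged then, once.
The state is a dict: "t": time; "q": joint angles; "joint_vel": joint speeds; "joint_torque": joint torques, N m; "eef_pos": TCP position; "tool_rot": TCP orientation; "contact_force": force on the tool from outside, world axes, zero at the start; "torque": the same for the moment, N m; "gripper_width": opening from 0.0 (shut) to 1.0 (fully open); "grasp_force": force on a finger pad.
Only numpy, scipy, OpenCV 4.12 (cv2) and the standard library are available. Lean on these libraries where they do the work, as an engineer would, in place of code of your own. Each camera call takes 0.05 s, during which the arm holds its last target. There are 200 camera calls.

## Working session

There is one attempt and no reset: what is moved stays moved. The work goes in short steps, Python scripts to look and compute and a tool call to move; the robot and the scene stay as the last step left them, time stands still between calls to the robot, and variables do not carry over. Pictures are saved under pics/ and viewed, at most 10 in all, crops included, and the job is handed in when it is done.

Besides the shell and the picture viewer there is one more tool, called after "Emit:" in YAML: its name, and indented under it one key for each argument. servo_tool: Moves the arm, as the interface text tells. Shift numbers are shares of 0.04 m and turn numbers shares of 0.12 rad, none past 1 either way. Its arguments: {"type":"object","properties":{"motion":{"type":"array"},"newtons":{"type":"number"}},"required":["motion"]}

```bash
mkdir -p pics; cat > h.py <<'E'
import numpy as np, cv2
from station import bot
def ray(c,u,v):
    f=192/np.tan(np.radians(c["fovy"])/2)
    d=np.array([(u-c["cx"])/f,(v-c["cy"])/f]); s=d.copy()
    for _ in range(20): s=d/(1+c["k1"]*(s@s))
    return np.array([s[0],s[1],1.])
def at_z(c,u,v,z):
    V=np.array(c["view"]);R,t=V[:3,:3],V[:3,3]; o=-R.T@t; d=R.T@ray(c,u,v)
    return o+d*(z-o[2])/d[2]
def proj(c,p):
    V=np.array(c["view"]); q=V[:3,:3]@p+V[:3,3]; s=q[:2]/q[2]
    f=192/np.tan(np.radians(c["fovy"])/2)
    s=s*(1+c["k1"]*(s@s)); return s*f+[c["cx"],c["cy"]]
def cloud(c,dep):
    V=np.array(c["view"]);f=192/np.tan(np.radians(c["fovy"])/2)
    v,u=np.mgrid[:384,:512]; d=np.stack([(u-c["cx"])/f,(v-c["cy"])/f],-1); s=d.copy()
    for _ in range(20): s=d/(1+c["k1"]*(s**2).sum(-1,keepdims=True))
    P=np.dstack([s,np.ones((384,512))])*dep[...,None]
    return (P-V[:3,3])@V[:3,:3]
def snap(n,fn=None):
    c=bot.get_calibration(n); im,d=bot.read_camera(n); np.savez(f"pics/{fn or n}.npz",im=im,d=d,**{k:np.array(v) for k,v in c.items()})
    return c,im,d
E
python3 - <<'E'
from h import *
o=bot.get_obs();print(o)
for n in("top","scene"):
    c,im,d=snap(n); cv2.imwrite(f"pics/{n}.png",cv2.resize(im[...,::-1],(800,600),interpolation=cv2.INTER_CUBIC))
    print(n,{k:np.round(v,3).tolist() for k,v in c.items()})
E
```

```text
{'t': 0.0, 'q': array([-1.42207726,  0.47779322,  0.02237018,  1.55646505, -0.01148211,
        1.10929502, -0.08314278]), 'joint_vel': array([ 0.000721  , -0.00034009,  0.00111493,  0.00096434, -0.00023381,
        0.00195132, -0.00095343]), 'joint_torque': array([-4.51915248e-04, -5.96455657e+01,  1.60789534e+00, -2.81191313e+01,
        1.24386919e-02,  9.64267325e-03, -3.52686435e-06]), 'eef_pos': array([0.17134698, 0.65231429, 0.25232515]), 'tool_rot': array([-3.44175043e-05,  1.28076906e-01,  9.91763816e-01, -9.15398237e-04]), 'contact_force': array([ 0.1254611 , -0.62685742,  0.46413401]), 'torque': array([ 0.00422141, -0.0053886 ,  0.01044663]), 'grasp_force': 0.0, 'gripper_width': 1.000485304099567}
top {'fovy': 47.363, 'cx': 246.682, 'cy': 192.546, 'k1': 0.003, 'view': [[0.005, -1.0, 0.012, -0.038], [-0.99, -0.006, -0.143, 0.588], [0.143, -0.011, -0.99, 1.273], [0.0, 0.0, 0.0, 1.0]]}
scene {'fovy': 43.462, 'cx': 253.943, 'cy': 196.265, 'k1': -0.001, 'view': [[-0.809, 0.588, 0.003, 0.508], [0.483, 0.668, -0.566, -0.229], [-0.335, -0.456, -0.825, 1.703], [0.0, 0.0, 0.0, 1.0]]}
```

View pics/top.png

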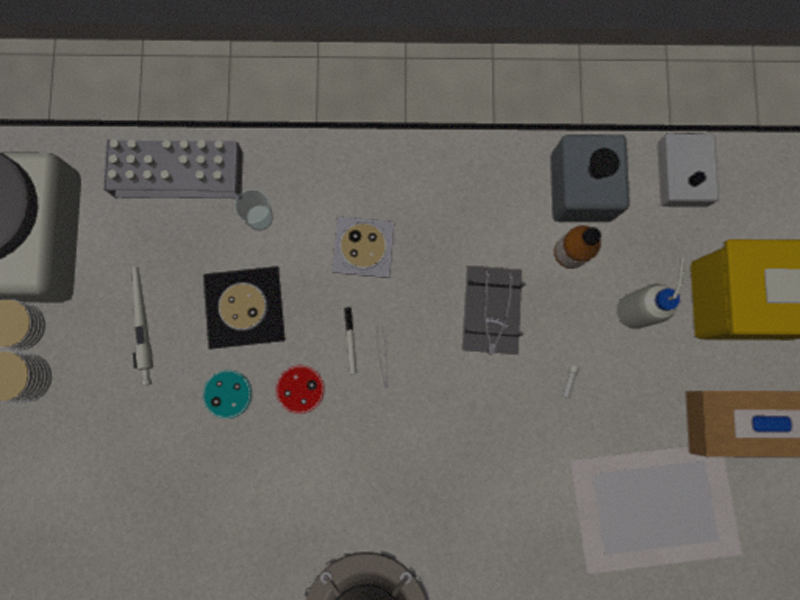

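The top view (800 px scale) shows the tweezers on the rest at (492,310), heel at the bottom at (492,350). The reading plate is at (243,306), with the dish's largest zone at (252,312). The tray dish at (362,245) seems to have the larger zone, so dish_b is probably the one on the plate.

```bash
python3 - <<'E'
from h import *
c=bot.get_calibration("top")
for n,u,v,z in [("plate zone",252,312,.023),("dish plate",243,306,.023),("tray zone",355,236,.02),("heel",492,350,.05),("tipL",487,272,.03),("tipR",515,272,.03),("restctr",493,310,.0),("bottle",590,237,.15),("wash",665,298,.15),("beaker",255,205,.085)]:
    print(n,at_z(c,u*.64,v*.64,z).round(3))
w=bot.get_calibration("wrist");o=bot.get_obs()
V=np.array(w["view"]);C=-V[:3,:3].T@V[:3,3]; print("wristcam",C-o["eef_pos"],V[:3,:3].round(3),w["fovy"])
E
```

```text
plate zone [0.568 0.224 0.023]
dish plate [0.579 0.242 0.023]
tray zone [0.721 0.026 0.02 ]
heel [ 0.494 -0.237  0.05 ]
tipL [ 0.648 -0.233  0.03 ]
tipR [ 0.649 -0.288  0.03 ]
restctr [ 0.577 -0.249  0.   ]
bottle [ 0.691 -0.4    0.15 ]
wash [ 0.581 -0.529  0.15 ]
beaker [0.764 0.214 0.085]
wristcam [-0.06468879  0.0174159   0.12017296] [[ 0.254  0.967 -0.002]
 [ 0.933 -0.244  0.266]
 [ 0.257 -0.07  -0.964]] 58.157736540938394
```

Emit:
servo_tool:
  motion:
    - [[1,0.67,-0.75,0,0],[1,0.67,-0.75,0,0],[1,0.67,-0.75,0,0],[1,0.67,-0.75,0,0],[1,0.67,-0.75,0,0],[1,0.67,-0.75,0,0],[1,0.67,-0.75,0,0],[1,0.67,-0.75,0,0],[1,0.67,-0.75,0,0],[1,0.67,-0.75,0,0],[1,0.67,-0.75,0,0],[1,0.67,-0.75,0,0],[1,0.67,-0.75,0,0],[1,0.67,-0.75,0,0],[1,0,0,0,0],[1,0,0,0,0]]
  newtons: 40

```text
t: 1.7
eef_pos: [0.5469, 0.2317, 0.2528]
tool_rot: [-0.0, 0.129, 0.992, -0.0]
contact_force: [-0.2, 0.3, 1.3]
gripper_width: 1.0
grasp_force: 0.0
```

```bash
python3 - <<'E'
from h import *
o=bot.get_obs();print(o["t"],o["eef_pos"],o["tool_rot"])
c,im,d=snap("wrist","w1"); cv2.imwrite("pics/w1.png",cv2.resize(im[...,::-1],(800,600),interpolation=cv2.INTER_CUBIC))
E
```

```text
1.7 [0.54690754 0.23169711 0.25282557] [-3.48633491e-04  1.29351728e-01  9.91598659e-01 -3.28293502e-04]
```

View pics/w1.png

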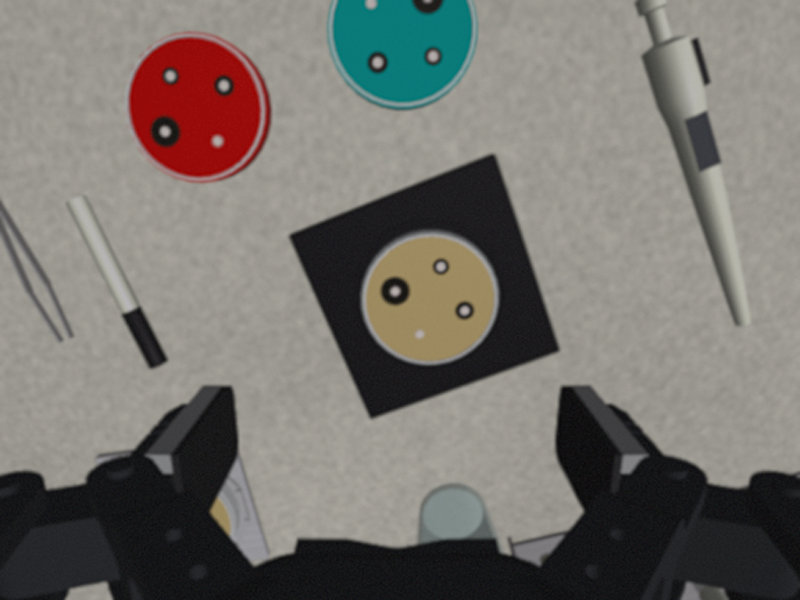

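The wrist view shows the plate dish centred at (430,298). Its largest zone at (395,291) is about 30 px across against the 136 px dish, so roughly 20 mm, which makes it dish_b. Next I'll locate it precisely.

```bash
cat > zone.py <<'E'
from h import *
def zone(c,im,d):
    hsv=cv2.cvtColor(im,cv2.COLOR_RGB2HSV)
    tan=((hsv[...,0]>12)&(hsv[...,0]<32)&(hsv[...,1]>60)&(hsv[...,2]>80)).astype(np.uint8)
    cs,_=cv2.findContours(tan,cv2.RETR_EXTERNAL,cv2.CHAIN_APPROX_NONE)
    k=max(cs,key=lambda a:cv2.contourArea(cv2.convexHull(a)) if abs(a.reshape(-1,2)[:,0].mean()-275)<150 else 0); h=cv2.convexHull(k)
    m=np.zeros_like(tan);cv2.fillPoly(m,[h],1); m=cv2.erode(m,np.ones((5,5)))
    P=lambda q:np.array([at_z(c,a,b,.023) for a,b in q.reshape(-1,2)])
    (ex,ey),ax,_=cv2.fitEllipse(h); print("dish",at_z(c,ex,ey,.023).round(4),ax)
    hole=m&(1-tan)
    cs,_=cv2.findContours(hole,cv2.RETR_EXTERNAL,cv2.CHAIN_APPROX_NONE)
    for k in sorted(cs,key=cv2.contourArea)[::-1][:3]:
        if len(k)<6: continue
        (ex,ey),ax,_=cv2.fitEllipse(k); q=P(k); print("zone px",round(ex,1),round(ey,1),np.round(ax,1),at_z(c,ex,ey,.023).round(4),"diam mm",(2000*np.sqrt(cv2.contourArea((q[:,:2]*1e5).astype(np.int32))/np.pi)/1e5).round(1))
    X=cloud(c,d); v,u=np.where(m>0); print("dish z",np.median(X[v,u,2]))
if __name__=="__main__":
    import sys
    f=np.load(f"pics/{sys.argv[1]}.npz"); zone({k:f[k] for k in("fovy","cx","cy","k1","view")},f["im"],f["d"])
E
python3 zone.py w1; python3 zone.py top
```

```text
dish [0.5784 0.2463 0.023 ] (78.44325256347656, 81.24740600585938)
zone px 252.4 185.9 [16.1 16.8] [0.5672 0.225  0.023 ] diam mm 17.4
zone px 296.9 198.3 [ 9.5 10.1] [0.5923 0.267  0.023 ] diam mm 10.5
zone px 281.8 170.0 [8.2 8.3] [0.5586 0.2587 0.023 ] diam mm 8.4
dish z 0.02198632105412693
dish [0.58   0.2457 0.023 ] (27.685606002807617, 28.105833053588867)
zone px 161.4 199.5 [5.4 6. ] [0.5681 0.2243 0.023 ] diam mm 16.8
zone px 147.7 191.5 [3.5 3.5] [0.5924 0.2666 0.023 ] diam mm 9.7
zone px 150.1 202.1 [2.2 2.7] [0.5599 0.258  0.023 ] diam mm 6.4
dish z 0.02280318116357085
```

Emit:
servo_tool:
  motion:
    - [[1,0,-0.95,0,0.2],[1,0,-0.95,0,0.2],[1,0,-0.95,0,0.2],[1,0,-0.95,0,0.2],[1,0,-0.95,0,0.1],[1,0,-0.95,0,0],[1,0,-0.95,0,0],[1,0,-0.95,0,0],[1,0,-0.95,0,0],[1,0,-0.95,0,0],[1,0,-0.95,0,0],[1,0,-0.95,0,0],[1,0,-0.95,0,0],[1,0,0,0,0],[1,0,0,0,0]]

```text
t: 3.25
eef_pos: [0.5468, -0.2602, 0.253]
tool_rot: [-0.0, 0.074, 0.997, 0.0]
contact_force: [-0.1, 0.1, 0.2]
gripper_width: 0.997
grasp_force: 0.0
```

```bash
python3 - <<'E'
from h import *
o=bot.get_obs();print(o["t"],o["eef_pos"],o["tool_rot"])
c,im,d=snap("wrist","w2"); cv2.imwrite("pics/w2.png",cv2.resize(im[...,::-1],(800,600),interpolation=cv2.INTER_CUBIC))
E
```

```text
3.25 [ 0.54679968 -0.26016912  0.25296009] [-2.62886869e-04  7.41512620e-02  9.97246891e-01  3.99644556e-04]
```

View pics/w2.png

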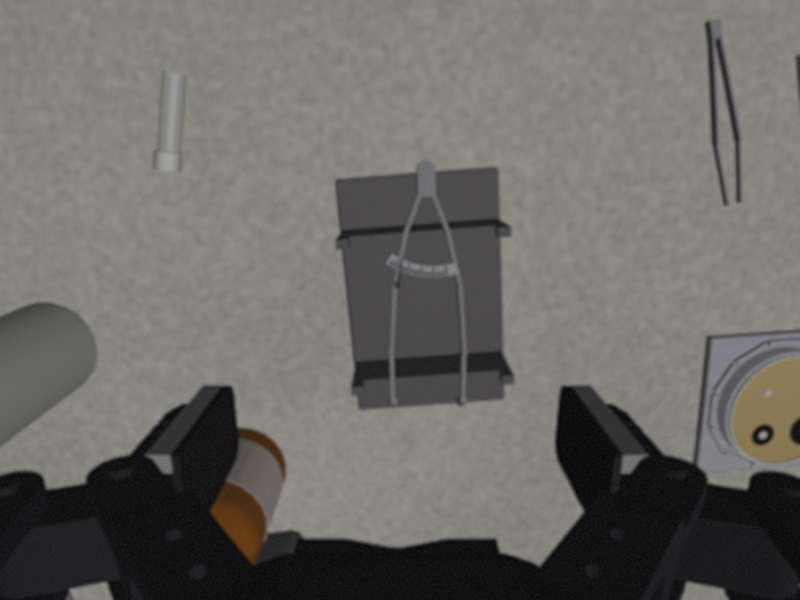

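The wrist view shows the tweezers with the heel end at (426,162). The limb ends are at (394,403) and (462,403), and the right limb has a grip or notch near (396,285).

```bash
python3 - <<'E'
from h import *
f=np.load("pics/w2.npz");c={k:f[k] for k in("fovy","cx","cy","k1","view")}
for n,u,v,z in [("heel end",426,161,.052),("heel front",427,195,.052),("tipR",394,403,.02),("tipL",462,403,.02),("tipR52",394,403,.052),("gripR",396,285,.054),("gripL",460,280,.054),("R300",394,310,.054),("L300",462,310,.054),("R350",392,350,.054),("L350",464,350,.054),("railn L",508,228,.052),("railn R",342,241,.052),("railf L",511,378,.052),("railf R",356,388,.052)]:
    print(n,at_z(c,u*.64,v*.64,z).round(4))
im=f["im"]; cr=im[90:275,195:345][...,::-1]; cr=cv2.convertScaleAbs(cr,alpha=1.6)
cv2.imwrite("pics/w2c.png",cv2.resize(cr,None,fx=3.2,fy=3.2,interpolation=cv2.INTER_CUBIC))
X=cloud(c,f["d"])
m=(X[...,2]>.045)&(X[...,2]<.06)&(X[...,0]>.45)&(X[...,0]<.69)&(abs(X[...,1]+.255)<.05)
p=X[m]; print(len(p),p.min(0),p.max(0))
for x in np.arange(.47,.68,.01):
    q=p[abs(p[:,0]-x)<.005]
    if len(q): print(round(x,3),len(q),q[:,1].min().round(4),q[:,1].max().round(4),np.median(q[:,2]).round(4))
E
```

```text
heel end [ 0.4868 -0.2336  0.052 ]
heel front [ 0.5061 -0.2356  0.052 ]
tipR [ 0.6507 -0.2771  0.02  ]
tipL [ 0.658  -0.2288  0.02  ]
tipR52 [ 0.6353 -0.2747  0.052 ]
gripR [ 0.5567 -0.2616  0.054 ]
gripL [ 0.5594 -0.2227  0.054 ]
R300 [ 0.5722 -0.2652  0.054 ]
L300 [ 0.5784 -0.2237  0.054 ]
R350 [ 0.598  -0.2703  0.054 ]
L350 [ 0.6047 -0.2254  0.054 ]
railn L [ 0.5324 -0.1903  0.052 ]
railn R [ 0.5256 -0.2897  0.052 ]
railf L [ 0.6291 -0.1974  0.052 ]
railf R [ 0.6211 -0.2974  0.052 ]
1574 [ 0.48564622 -0.30198348  0.04500129] [ 0.64496461 -0.22241535  0.05650316]
0.49 119 -0.2407 -0.2292 0.0515
0.5 144 -0.242 -0.2298 0.0513
0.51 83 -0.2473 -0.2295 0.0514
0.52 85 -0.2942 -0.227 0.0513
0.53 117 -0.2953 -0.2253 0.0515
0.54 128 -0.2655 -0.2245 0.0534
0.55 305 -0.2637 -0.2232 0.0538
0.56 68 -0.2658 -0.2224 0.0531
0.57 67 -0.2677 -0.2227 0.0533
0.58 64 -0.2699 -0.223 0.0536
0.59 63 -0.2717 -0.2238 0.0535
0.6 56 -0.2732 -0.2244 0.0535
0.61 54 -0.2748 -0.2253 0.0498
0.62 113 -0.302 -0.226 0.0499
0.63 61 -0.299 -0.2272 0.0496
0.64 47 -0.2781 -0.2283 0.0484
```

View pics/w2c.png

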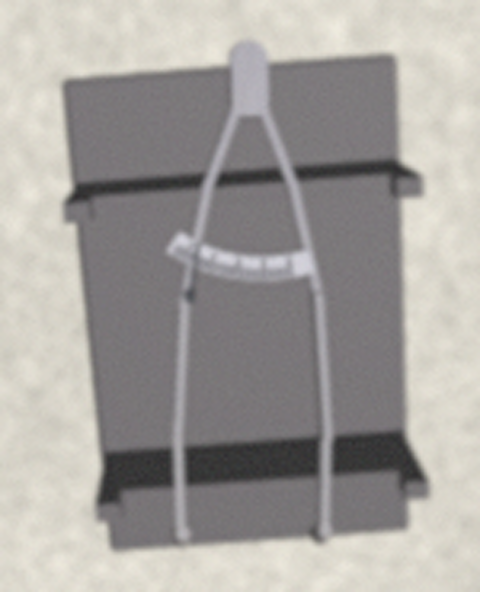

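```bash
python3 - <<'E'
from h import *
f=np.load("pics/w2.npz");c={k:f[k] for k in("fovy","cx","cy","k1","view")}
X=cloud(c,f["d"])
for u0 in (252,253,296,297):
    for v in range(228,264,2): 
        i=u0+0; print((i,v),X[v,i].round(3),f["im"][v,i].mean().round(),end=" ; ")
    print()
E
python3 - <<'E'
import sys; sys.path.insert(0,".")
from h import *
import os; os.chdir(".")
f=np.load("pics/w2.npz");c={k:f[k] for k in("fovy","cx","cy","k1","view")}
im=f["im"]; cr=cv2.convertScaleAbs(im[225:270,235:315][...,::-1],alpha=1.6)
a=cv2.resize(cr,None,fx=7,fy=7,interpolation=cv2.INTER_CUBIC)
cr=cv2.convertScaleAbs(im[165:190,235:315][...,::-1],alpha=1.6)
cv2.imwrite("pics/w2d.png",np.vstack([cv2.resize(cr,None,fx=7,fy=7,interpolation=cv2.INTER_CUBIC),a]))
E
```

```text
(252, 228) [ 0.621 -0.273  0.005] 83.0 ; (252, 230) [ 0.622 -0.273  0.01 ] 69.0 ; (252, 232) [ 0.622 -0.273  0.015] 73.0 ; (252, 234) [ 0.622 -0.273  0.02 ] 75.0 ; (252, 236) [ 0.622 -0.273  0.026] 77.0 ; (252, 238) [ 0.622 -0.273  0.032] 78.0 ; (252, 240) [ 0.622 -0.273  0.037] 81.0 ; (252, 242) [ 0.622 -0.273  0.042] 91.0 ; (252, 244) [ 0.623 -0.273  0.044] 94.0 ; (252, 246) [ 0.627 -0.274  0.042] 96.0 ; (252, 248) [ 0.645 -0.276  0.006] 97.0 ; (252, 250) [ 0.647 -0.277  0.006] 97.0 ; (252, 252) [ 0.65  -0.277  0.005] 98.0 ; (252, 254) [ 0.633 -0.274  0.048] 102.0 ; (252, 256) [ 0.635 -0.275  0.048] 111.0 ; (252, 258) [ 0.637 -0.275  0.048] 100.0 ; (252, 260) [ 0.643 -0.276  0.041] 98.0 ; (252, 262) [ 0.666 -0.28  -0.   ] 128.0 ; 
(253, 228) [ 0.621 -0.272  0.006] 71.0 ; (253, 230) [ 0.622 -0.272  0.009] 45.0 ; (253, 232) [ 0.481 -0.25   0.373] 44.0 ; (253, 234) [ 0.622 -0.272  0.02 ] 47.0 ; (253, 236) [ 0.622 -0.272  0.027] 46.0 ; (253, 238) [ 0.622 -0.272  0.031] 48.0 ; (253, 240) [ 0.622 -0.272  0.038] 52.0 ; (253, 242) [ 0.623 -0.272  0.041] 75.0 ; (253, 244) [ 0.625 -0.272  0.
[... 1192 characters left out ...]
) [ 0.612 -0.226  0.05 ] 100.0 ; (297, 232) [ 0.615 -0.226  0.049] 99.0 ; (297, 234) [ 0.617 -0.226  0.05 ] 99.0 ; (297, 236) [ 0.619 -0.227  0.05 ] 99.0 ; (297, 238) [ 0.622 -0.227  0.049] 100.0 ; (297, 240) [ 0.624 -0.227  0.049] 104.0 ; (297, 242) [ 0.626 -0.227  0.049] 101.0 ; (297, 244) [ 0.628 -0.228  0.05 ] 102.0 ; (297, 246) [ 0.63  -0.228  0.049] 101.0 ; (297, 248) [ 0.632 -0.228  0.051] 101.0 ; (297, 250) [ 0.655 -0.225  0.006] 100.0 ; (297, 252) [ 0.658 -0.226  0.005] 98.0 ; (297, 254) [ 0.639 -0.229  0.049] 105.0 ; (297, 256) [ 0.642 -0.229  0.048] 106.0 ; (297, 258) [ 0.668 -0.226 -0.   ] 111.0 ; (297, 260) [ 0.671 -0.226 -0.001] 129.0 ; (297, 262) [ 0.674 -0.227 -0.001] 133.0 ;
```

View pics/w2d.png

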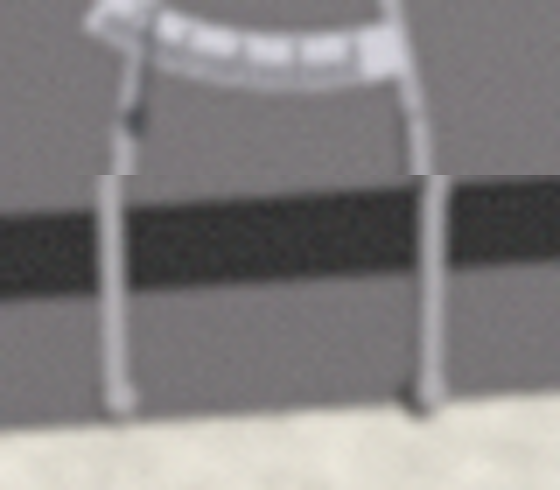

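The limb ends sit at about (.639,-.2755) and (.644,-.230), with the points hidden below them. That puts the axis at about -6.5° and the grip near (.5635,-.244). I'm going down now.

Emit:
servo_tool:
  motion:
    - [[1,0.2,0.2,-0.6,0.15],[1,0.22,0.2,-0.75,0.14],[1,0,0,-0.75,0],[1,0,0,-0.75,0],[1,0,0,-0.75,0],[1,0,0,-0.5,0],[1,0,0,-0.4,0],[1,0,0,-0.3,0],[1,0,0,-0.25,0],[1,0,0,0,0],[0.8,0,0,0,0],[0.7,0,0,0,0],[0.65,0,0,0,0],[0.6,0,0,0,0],[0.6,0,0,0,0],[0.6,0,0,0,0]]

```text
t: 4.9
eef_pos: [0.5635, -0.2451, 0.0514]
tool_rot: [0.0, 0.057, 0.998, 0.0]
contact_force: [-0.3, 0.3, -0.3]
gripper_width: 0.596
grasp_force: 0.0
```

```bash
python3 - <<'E'
from h import *
o=bot.get_obs();print(o["t"],o["eef_pos"],o["tool_rot"],o["contact_force"],o["grasp_force"],o["gripper_width"])
c,im,d=snap("wrist","w3"); cv2.imwrite("pics/w3.png",cv2.resize(cv2.convertScaleAbs(im[...,::-1],alpha=1.5),(800,600),interpolation=cv2.INTER_CUBIC))
E
```

```text
4.9 [ 0.56348765 -0.24513527  0.05144112] [8.65172083e-05 5.69817747e-02 9.98375215e-01 9.84095695e-07] [-0.25736937  0.33132475 -0.32343334] 0.0 0.5957170216157878
```

View pics/w3.png

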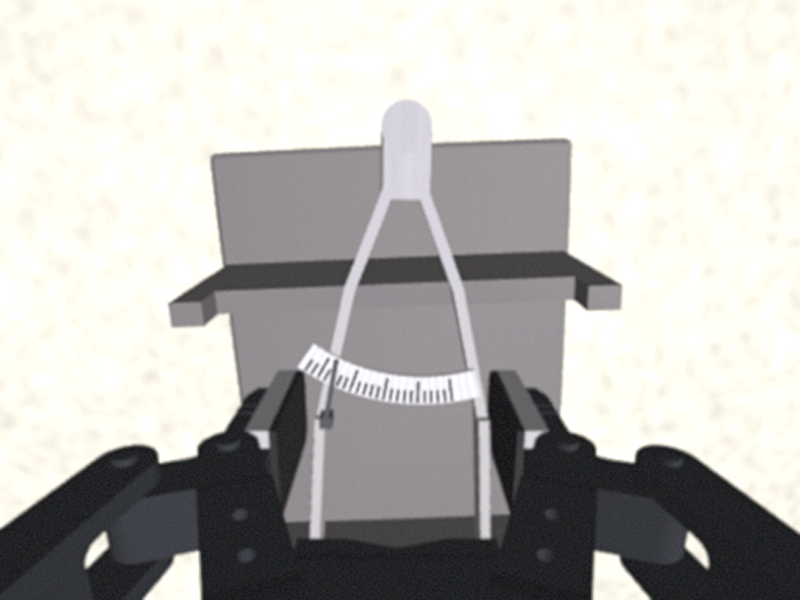

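The fingers straddle the limbs cleanly, the sector scale can be read, and the pads are clear of the sector. The limbs sit slightly to the +y side, so I'll nudge and close in stages.

Emit:
servo_tool:
  motion:
    - [[0.55,0,0.04,0,0],[0.52,0,0,0,0],[0.5,0,0,0,0],[0.5,0,0,0,0]]

```text
t: 5.35
eef_pos: [0.5636, -0.2435, 0.0515]
tool_rot: [0.0, 0.057, 0.998, 0.0]
contact_force: [0.2, 0.2, 2.3]
gripper_width: 0.5
grasp_force: 1.9
```

Emit:
servo_tool:
  motion:
    - [[0.47,0,0,0,0],[0.44,0,0,0,0],[0.41,0,0,0,0],[0.39,0,0,0,0],[0.39,0,0,0,0],[0.39,0,0,0,0]]

```text
t: 5.95
eef_pos: [0.5644, -0.2441, 0.0525]
tool_rot: [0.001, 0.057, 0.998, -0.0]
contact_force: [-0.9, 0.5, 8.8]
gripper_width: 0.394
grasp_force: 12.9
```

```bash
python3 - <<'E'
from h import *
o=bot.get_obs();print(o["t"],o["eef_pos"],o["tool_rot"],o["contact_force"],o["grasp_force"],o["gripper_width"])
c,im,d=snap("wrist","w4"); cv2.imwrite("pics/w4.png",cv2.resize(cv2.convertScaleAbs(im[...,::-1],alpha=1.5),(800,600),interpolation=cv2.INTER_CUBIC))
E
```

```text
5.95 [ 0.56441799 -0.24405855  0.05246423] [ 1.13407978e-03  5.71175622e-02  9.98366774e-01 -2.87913520e-04] [-0.85916587  0.54791734  8.81489541] 12.939624408027157 0.39426791822689966
```

View pics/w4.png

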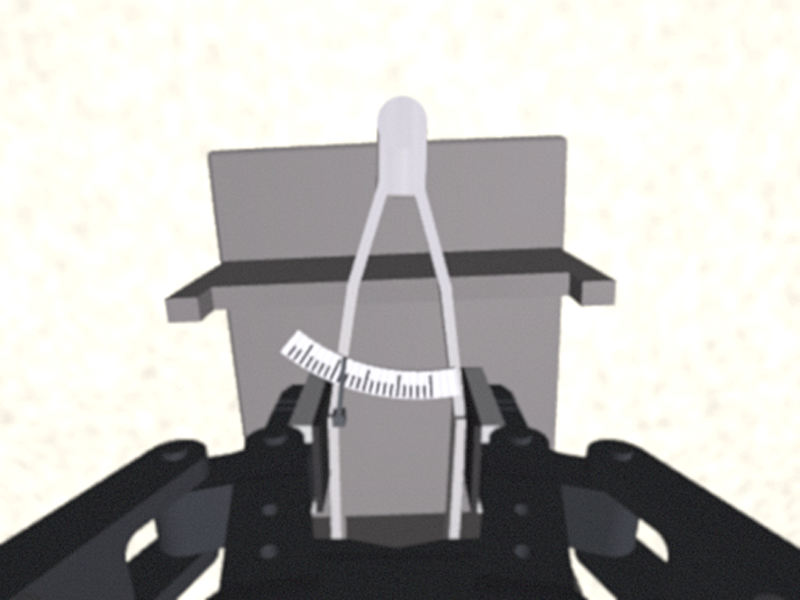

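The tweezers are gripped at a gripper_width of 0.394. Next I'll lift and check the gap and tilt.

Emit:
servo_tool:
  motion:
    - [[0.385,0,0,0.2,0],[0.38,0,0,0.3,0],[0.38,0,0,0.5,0],[0.38,0,0,0.6,0],[0.38,0,0,0.6,0],[0.38,0,0,0.6,0],[0.38,0,0,0.2,0],[0.38,0,0,0,0],[0.38,0,0,0,0]]

```text
t: 6.9
eef_pos: [0.5629, -0.2431, 0.1705]
tool_rot: [-0.001, 0.057, 0.998, 0.0]
contact_force: [-0.2, -0.1, -1.4]
gripper_width: 0.383
grasp_force: 11.2
```

```bash
python3 - <<'E'
from h import *
o=bot.get_obs();print(o["t"],o["eef_pos"],o["tool_rot"],o["contact_force"],o["grasp_force"],o["gripper_width"])
c,im,d=snap("wrist","w5")
cr=cv2.convertScaleAbs(im[50:384,140:370][...,::-1],alpha=1.5)
A=cv2.resize(cr,(400,581),interpolation=cv2.INTER_CUBIC)
c2,im2,d2=snap("scene","s5")
V=np.array(c2["view"]);
u,v=proj(c2,o["eef_pos"]+[0.03,0,-.01]).astype(int);print(u,v)
B=cv2.resize(im2[max(v-45,0):v+45,max(u-31,0):u+31][...,::-1],(400,581),interpolation=cv2.INTER_CUBIC)
cv2.imwrite("pics/w5.png",np.hstack([A,B]))
# limb profile: bright pixels vs row
X=cloud(c,d); Y=X-o["eef_pos"]
for r in range(60,262,6):
    row=Y[r]; k=(abs(Y[r,:,2])<.03)&(abs(Y[r,:,1])<.035)&(abs(Y[r,:,0])<.1)
    if k.any(): print(r,np.where(k)[0][[0,-1]],np.round(row[k][[0,-1]]*1000,1).tolist())
E
```

```text
6.9 [ 0.5628594  -0.24313315  0.17047199] [-6.46136554e-04  5.68904759e-02  9.98380187e-01  2.40486354e-04] [-0.16785441 -0.08799668 -1.44131664] 11.248786838259548 0.3834962569200041
216 132
66 [245 269] [[-77.4, 6.1, -0.5], [-76.6, 14.1, -1.7]]
72 [242 272] [[-75.6, 4.9, -1.3], [-74.5, 14.9, -1.0]]
78 [241 273] [[-73.8, 4.3, -1.4], [-72.5, 15.0, -0.3]]
84 [241 273] [[-71.8, 4.1, -1.7], [-70.6, 14.9, -2.1]]
90 [241 272] [[-69.8, 3.9, -0.3], [-68.7, 14.2, -0.2]]
96 [241 272] [[-67.9, 3.5, -3.0], [-66.7, 14.1, -2.1]]
102 [241 272] [[-65.9, 3.3, -1.3], [-64.7, 13.8, -0.1]]
108 [241 272] [[-63.9, 3.1, -1.4], [-62.7, 13.8, -3.1]]
114 [241 272] [[-61.9, 2.9, -1.3], [-60.7, 13.5, -1.9]]
120 [241 272] [[-59.9, 2.6, -0.7], [-58.6, 13.3, -1.8]]
126 [239 273] [[-58.0, 1.7, -0.9], [-56.6, 13.4, -1.1]]
132 [238 274] [[-55.9, 1.0, -1.6], [-54.5, 13.5, -0.8]]
138 [236 276] [[-54.0, 0.2, -0.6], [-52.4, 14.0, -0.7]]
144 [234 277] [[-52.0, -0.8, -0.6], [-50.4, 14.1, 0.3]]
150 [232 279] [[-50.0, -1.7, -0.3], [-48.1, 14.6, -0.4]]
156 [231 280] [[-48.0, -2.3, 0.1], [-45.9, 14.8, -1.1]]
162 [229 282] [[-
[... 252 characters left out ...]
8, 16.6, -0.5]]
192 [222 288] [[-35.1, -7.4, -1.0], [-32.7, 16.4, 0.1]]
198 [221 289] [[-33.2, -7.9, 0.1], [-29.9, 16.7, -1.5]]
204 [220 289] [[-30.8, -8.7, -0.6], [-27.7, 16.5, -1.4]]
210 [190 290] [[-30.4, -19.6, 1.5], [-25.4, 16.6, -1.1]]
216 [185 291] [[-28.4, -21.7, 1.9], [-23.0, 16.8, -1.2]]
222 [180 291] [[-26.2, -24.0, 1.4], [-20.9, 16.5, -0.6]]
228 [184 292] [[-23.4, -23.2, 0.4], [-18.2, 16.8, -1.3]]
234 [193 293] [[-21.0, -20.0, 1.4], [-15.4, 17.0, -2.1]]
240 [198 309] [[-13.2, -21.4, -11.5], [-7.5, 24.2, -12.7]]
246 [187 320] [[-10.0, -27.1, -14.2], [-3.6, 28.9, -14.2]]
252 [180 327] [[-9.6, -29.2, -9.5], [-3.6, 30.5, -7.7]]
258 [177 330] [[-10.3, -28.8, -2.5], [-3.2, 30.7, -3.1]]
```

View pics/w5.png

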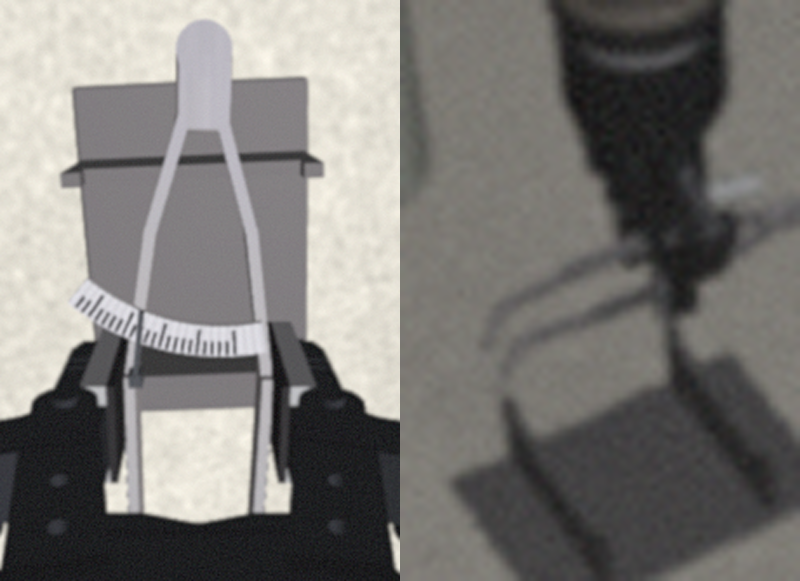

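The tweezers are held level and clear of the rest, and the scene crop shows both points free. I'll work out the squeeze angle from the limb profiles, free (w3) against held (w5).

```bash
cat > gap.py <<'E'
from h import *
def prof(fn,e,yaw_deg,z=.0015,zt=None):
    f=np.load(f"pics/{fn}.npz");c={k:f[k] for k in("fovy","cx","cy","k1","view")}
    Y=cloud(c,f["d"])-e; a=np.radians(yaw_deg)
    out=[]
    lx=Y[...,0]*np.cos(a)+Y[...,1]*np.sin(a); ly=-Y[...,0]*np.sin(a)+Y[...,1]*np.cos(a)
    m=(Y[...,2]>-.008)&(Y[...,2]<.006)&(abs(ly)<.033)
    for r in range(120,206):
        u=np.where(m[r]&(abs(ly[r])<.024))[0]
        if len(u)<2: continue
        out.append((lx[r,u[[0,-1]]].mean(),ly[r,u[-1]]-ly[r,u[0]]))
    return np.array(out)
if __name__=="__main__":
    p3=prof("w3",np.array([.5635,-.2451,.0514]),-6.5); p5=prof("w5",np.array([.5629,-.2431,.1705]),-6.5)
    x=np.arange(-.056,-.034,.001)
    d=np.interp(x,p3[:,0],p3[:,1])-np.interp(x,p5[:,0],p5[:,1])
    print(np.c_[x,np.interp(x,p3[:,0],p3[:,1]),d][::2].round(4)); 
    for h in(-.077,-.075,-.072): print(h,"gap",46-150*1000*(d*(x-h)).sum()/((x-h)**2).sum()/1000)
    print(np.polyfit(x,d,1))
E
python3 gap.py
```

```text
[[-0.056   0.0126  0.0001]
 [-0.054   0.014   0.0004]
 [-0.052   0.0157  0.0007]
 [-0.05    0.0171  0.0011]
 [-0.048   0.0187  0.0015]
 [-0.046   0.0202  0.0019]
 [-0.044   0.0218  0.0022]
 [-0.042   0.0234  0.0027]
 [-0.04    0.0249  0.0029]
 [-0.038   0.0266  0.0034]
 [-0.036   0.0276  0.0036]]
-0.077 gap 35.6372811063834
-0.075 gap 34.91217809939494
-0.072 gap 33.62371216866863
[0.19640446 0.01094989]
```

```bash
python3 - <<'E'
from h import *
from gap import prof
E={"w3":np.array([.5635,-.2451,.0514]),"w4":np.array([.5644,-.2441,.0525]),"w5":np.array([.5629,-.2431,.1705])}
a=np.radians(-6.5); P={}
for k,e in E.items():
    f=np.load(f"pics/{k}.npz");c={q:f[q] for q in("fovy","cx","cy","k1","view")}
    Y=cloud(c,f["d"])-e; lx=Y[...,0]*np.cos(a)+Y[...,1]*np.sin(a); ly=-Y[...,0]*np.sin(a)+Y[...,1]*np.cos(a)
    m=(abs(Y[...,2])<.006)&(abs(ly)<.03)&(lx<-.03)
    m[:, :230]&=False; m[:,285:]=False
    hb=m&(lx<-.06); print(k,"heel end",np.sort(lx[hb])[:5].round(4),"ymid",np.median(ly[hb]).round(4),"z",np.median(Y[...,2][hb]).round(4))
    # block front: first row where centre column is not tweezers
    u0=int(np.median(np.where(hb)[1])); col=m[:,u0]; r=np.where(col)[0].max(); print(" front",lx[r,u0].round(4))
    P[k]=prof(k,e,-6.5); h=np.sort(lx[hb])[2]; P[k][:,0]-=h
x=np.arange(.022,.046,.001)
for k in("w4","w5"):
    d=np.interp(x,P["w3"][:,0],P["w3"][:,1])-np.interp(x,P[k][:,0],P[k][:,1]); s,b=np.polyfit(x,d,1); print(k,"slope",s,"zero at",-b/s, (d*1000).round(2)[::3])
# tips from scene and top
f=np.load("pics/s5.npz");c={q:f[q] for q in("fovy","cx","cy","k1","view")}
X=cloud(c,f["d"])-E["w5"]; lx=X[...,0]*np.cos(a)+X[...,1]*np.sin(a); ly=-X[...,0]*np.sin(a)+X[...,1]*np.cos(a)
m=(X[...,2]>-.06)&(X[...,2]<.01)&(lx>.03)&(lx<.12)&(abs(ly)<.04)
for p in sorted(np.c_[lx[m],ly[m],X[m][:,2]].tolist()): print(np.round(p,3),end=" ")
E
```

```text
w3 heel end [-0.0782 -0.0782 -0.0782 -0.0782 -0.0782] ymid 0.0023 z 0.0001
 front -0.0572
w4 heel end [-0.0793 -0.0792 -0.0791 -0.0791 -0.0791] ymid 0.0013 z -0.0011
 front -0.0581
w5 heel end [-0.0793 -0.0793 -0.0793 -0.0793 -0.0792] ymid 0.0013 z -0.001
 front -0.058
w4 slope 0.1698547021751736 zero at 0.01878965560305292 [0.61 1.01 1.58 1.93 2.81 3.21 3.9  4.46]
w5 slope 0.18720824241761969 zero at 0.01870216046592039 [0.68 1.24 1.67 2.17 2.75 3.62 4.14 4.4 ]
[ 0.03  -0.016 -0.007] [ 0.03  -0.014  0.004] [ 0.031 -0.014 -0.01 ] [ 0.032  0.015 -0.003] [ 0.032 -0.01   0.004] [0.032 0.017 0.003] [ 0.033 -0.018 -0.007] [ 0.033  0.017 -0.006] [ 0.033  0.011 -0.002] [ 0.033 -0.017 -0.011] [ 0.034  0.011 -0.011] [ 0.034 -0.013  0.002] [ 0.036 -0.019 -0.012] [0.036 0.018 0.002] [ 0.037 -0.015  0.002] [0.037 0.013 0.002] [ 0.038 -0.013 -0.001] [ 0.038 -0.019 -0.002] [0.039 0.016 0.001] [ 0.039  0.014 -0.01 ] [ 0.04  -0.017 -0.007] [ 0.04   0.018 -0.001] [ 0.04  -0.017 -0.011] [ 0.042 -0.011  0.003] [ 0.042  0.015 -0.003] [0.042 0.016 0.003] [0.044 0.013 0.001] [ 0.044 -0.015 -0.008] [ 0.045
[... 1152 characters left out ...]
11 -0.005] [ 0.077  0.011 -0.001] [ 0.078  0.013 -0.008] [ 0.08   0.009 -0.006] [ 0.08  -0.011 -0.007] [ 0.081 -0.009 -0.   ] [ 0.081  0.01  -0.013] [ 0.082 -0.009 -0.009] [ 0.082  0.013 -0.006] [ 0.082 -0.014 -0.009] [ 0.083  0.009 -0.009] [ 0.084 -0.011 -0.009] [ 0.085 -0.01  -0.012] [ 0.086  0.013 -0.007] [ 0.086  0.013 -0.012] [ 0.087 -0.014 -0.015] [ 0.087 -0.015 -0.021] [ 0.087  0.008 -0.012] [ 0.088  0.009 -0.015] [ 0.088 -0.012 -0.022] [ 0.088  0.008 -0.025] [ 0.089  0.011 -0.017] [ 0.089 -0.011 -0.025] [ 0.089  0.01  -0.027] [ 0.092 -0.013 -0.025] [ 0.092  0.009 -0.027] [ 0.093 -0.014 -0.04 ] [ 0.093  0.01  -0.03 ] [ 0.093  0.009 -0.036] [ 0.093 -0.011 -0.033] [ 0.093 -0.01  -0.026]
```

```bash
cat > gap2.py <<'E'
from h import *
a=np.radians(-6.5)
def sep(k,e,h):
    f=np.load(f"pics/{k}.npz");c={q:f[q] for q in("fovy","cx","cy","k1","view")}
    Y=cloud(c,f["d"])-e; lx=Y[...,0]*np.cos(a)+Y[...,1]*np.sin(a); ly=-Y[...,0]*np.sin(a)+Y[...,1]*np.cos(a)
    out=[]
    for r in range(275,346):
        m=(abs(Y[r,:,2]-.001)<.008)&(abs(ly[r])<.026); m[:160]=m[350:]=False
        u=np.where(m)[0]; 
        if len(u)<4: continue
        g=np.argmax(np.diff(u)); L,R=u[:g+1],u[g+1:]
        if np.diff(u)[g]<30 or len(L)>16 or len(R)>16: continue
        # inner edges
        out.append((r,(lx[r,L[-1]]+lx[r,R[0]])/2-h, ly[r,R[0]]-ly[r,L[-1]], len(L),len(R)))
    return np.array(out)
if __name__=="__main__":
    A=sep("w3",np.array([.5635,-.2451,.0514]),-.0782)
    for k,e in (("w4",np.array([.5644,-.2441,.0525])),("w5",np.array([.5629,-.2431,.1705]))):
        B=sep(k,e,-.0793)
        print(k,A[::12].round(4).tolist(),B[::12].round(4).tolist())
        x=np.linspace(max(A[:,1].min(),B[:,1].min()),min(A[:,1].max(),B[:,1].max()),12)
        o=lambda M:np.interp(x,*M[np.argsort(M[:,1])][:,1:3].T)
        d=o(A)-o(B); r=x-.0195
        print((r*1e3).round(1),(d*1e3).round(2),(46-d/r*150e3).round(1))
E
python3 gap2.py
```

```text
w4 [[295.0, 0.0892, 0.04, 16.0, 16.0], [307.0, 0.0937, 0.0403, 13.0, 11.0], [319.0, 0.0998, 0.041, 8.0, 10.0], [331.0, 0.1073, 0.0417, 9.0, 9.0], [343.0, 0.1123, 0.0427, 9.0, 9.0]] [[275.0, 0.0808, 0.029, 11.0, 11.0], [287.0, 0.0865, 0.029, 12.0, 11.0], [299.0, 0.0923, 0.029, 11.0, 12.0], [311.0, 0.0978, 0.0288, 11.0, 11.0], [323.0, 0.1038, 0.0288, 9.0, 9.0], [335.0, 0.1108, 0.029, 9.0, 8.0]]
[69.7 71.8 74.  76.1 78.2 80.3 82.5 84.6 86.7 88.8 91.  93.1] [11.13 11.09 11.46 11.42 12.   12.04 12.47 12.98 12.81 13.14 13.36 13.81] [-23902.3 -23105.3 -23198.7 -22475.  -22964.7 -22434.3 -22635.1 -22961.4
 -22107.2 -22134.3 -21978.  -22199.2]
w5 [[295.0, 0.0892, 0.04, 16.0, 16.0], [307.0, 0.0937, 0.0403, 13.0, 11.0], [319.0, 0.0998, 0.041, 8.0, 10.0], [331.0, 0.1073, 0.0417, 9.0, 9.0], [343.0, 0.1123, 0.0427, 9.0, 9.0]] [[275.0, 0.0813, 0.028, 12.0, 12.0], [287.0, 0.0865, 0.0278, 11.0, 12.0], [299.0, 0.0926, 0.0279, 12.0, 12.0], [311.0, 0.0978, 0.0276, 10.0, 10.0], [323.0, 0.1043, 0.0277, 7.0, 9.0], [335.0, 0.111, 0.0274, 9.0, 9.0]]
[69.7 71.8 74.  76.1 78.2 80.3 82.5 84.6 86.7 88.8 91.  93.1] [12.2  12.33 12.76 12.51 13.2  13.2  13.57 14.14 13.99 14.57 14.87 15.24] [-26216.1 -25705.6 -25827.  -24624.8 -25263.5 -24589.7 -24631.7 -25025.6
 -24156.8 -24559.7 -24477.1 -24506.5]
```

Three independent estimates put the gap at about 21.3 mm, and 20 mm is needed, so I'll command an opening of 0.374. The points sit about 91 mm ahead of the TCP and 39 mm below it. I'll move with some height to spare and compute the midline.

```bash
cat > mid.py <<'E'
from h import *
def mid(k,e):
    f=np.load(f"pics/{k}.npz");c={q:f[q] for q in("fovy","cx","cy","k1","view")}
    Y=cloud(c,f["d"])-e; M=[]
    for r in list(range(126,200))+list(range(275,340)):
        m=(abs(Y[r,:,2]-.001)<.008)&(abs(Y[r,:,1])<.04)&(abs(Y[r,:,0])<.1); m[:160]=m[350:]=False
        u=np.where(m)[0]
        if len(u)<2: continue
        if r>270:
            g=np.argmax(np.diff(u))
            if g+1>16 or len(u)-g-1>16 : continue
            p=(Y[r,u[g]]+Y[r,u[g+1]])/2
        else: p=(Y[r,u[0]]+Y[r,u[-1]])/2
        M.append(p)
    M=np.array(M); s,b=np.polyfit(M[:,0],M[:,1],1); print("axis deg",np.degrees(np.arctan(s)),"y at tcp",b,"resid",np.std(M[:,1]-s*M[:,0]-b),"z heel/front",np.median(M[:60,2]),np.median(M[-40:,2]))
    a=np.arctan(s); t=np.array([-.0793,0])  # heel end lx
    tip=np.array([.0915*np.cos(a),b+s*.0915*np.cos(a)]); print("tip rel tcp",tip); return tip
if __name__=="__main__":
    t=mid("w5",np.array([.56286,-.24313,.17047])); T=np.array([.5675,.2247])-t
    print("target tcp",T,"move",T-[.56286,-.24313])
E
python3 mid.py
```

```text
axis deg -7.357336757679911 y at tcp 0.00013980712238594574 resid 6.584626429637628e-05 z heel/front -0.000925832683921067 -0.0050354029697432315
tip rel tcp [ 0.09074666 -0.01157742]
target tcp [0.47675334 0.23627742] move [-0.08610666  0.47940742]
```

Emit:
servo_tool:
  motion:
    - [[0.374,0,0.3,0,0],[0.374,-0.13,0.5,0,0],[0.374,-0.13,0.75,0,0],[0.374,-0.15,0.81,0,0],[0.374,-0.15,0.81,0,0],[0.374,-0.15,0.81,0,0],[0.374,-0.15,0.81,0,0],[0.374,-0.15,0.81,0,0],[0.374,-0.15,0.81,0,0],[0.374,-0.15,0.81,0,0],[0.374,-0.15,0.81,0,0],[0.374,-0.15,0.81,0,0],[0.374,-0.15,0.81,0,0],[0.374,-0.15,0.81,0,0],[0.374,-0.13,0.75,0,0],[0.374,-0.11,0.5,0,0],[0.374,0,0.3,0,0],[0.374,0,0,0,0],[0.374,0,0,-0.5,0],[0.374,0,0,-0.5,0]]

```text
t: 9.0
eef_pos: [0.4782, 0.2356, 0.1312]
tool_rot: [0.001, 0.058, 0.998, 0.0]
contact_force: [-1.0, 0.1, -1.3]
gripper_width: 0.378
grasp_force: 11.9
```

Emit:
servo_tool:
  motion:
    - [[0.374,0,0,-0.5,0],[0.374,0,0,-0.4,0],[0.374,0,0,-0.2,0],[0.374,0,0,0,0],[0.374,0,0,0,0]]

```text
t: 9.5
eef_pos: [0.4779, 0.2363, 0.0877]
tool_rot: [0.0, 0.057, 0.998, -0.0]
contact_force: [0.8, -0.6, 0.5]
gripper_width: 0.376
grasp_force: 11.9
```

```bash
cat > chk.py <<'E'
import sys
from h import *
import mid as md, gap2
n=sys.argv[1]
o=bot.get_obs();e=o["eef_pos"];print(o["t"],e.round(4),o["tool_rot"].round(4),o["contact_force"].round(2),o["grasp_force"],o["gripper_width"])
c,im,d=snap("wrist","w"+n); t=md.mid("w"+n,e); print("tip xy",e[:2]+t,"err to zone",np.array([.5675,.2247])-e[:2]-t)
A=gap2.sep("w3",np.array([.5635,-.2451,.0514]),-.0782);B=gap2.sep("w"+n,e,-.0793)
x=np.linspace(.09,.112,12); q=lambda M:np.interp(x,*M[np.argsort(M[:,1])][:,1:3].T)
print("gap",46-150*((q(A)-q(B))/(x-.0195)).mean())
for cam in("scene","top"):
    c2,im2,d2=snap(cam,cam+n); X=cloud(c2,d2)
    m=(X[...,2]>.024)&(X[...,2]<e[2]-.025)&(abs(X[...,0]-.568)<.02)&(abs(X[...,1]-.2247)<.03)
    print(cam,"low pts",X[m][np.argsort(X[m][:,2])][:14].round(4).tolist())
    if len(sys.argv)>2 and cam==sys.argv[2]:
        u,v=proj(c2,np.array([.5675,.2247,.03])).astype(int)
        cv2.imwrite(f"pics/c{n}.png",cv2.resize(im2[v-40:v+40,u-50:u+50][...,::-1],(750,600),interpolation=cv2.INTER_CUBIC))
E
python3 chk.py 6
```

```text
9.5 [0.4779 0.2363 0.0877] [ 2.000e-04  5.750e-02  9.983e-01 -0.000e+00] [ 0.81 -0.57  0.48] 11.93727683625184 0.37616531636320893
axis deg -7.458915416248663 y at tcp 7.186535015074173e-05 resid 7.943969387795947e-05 z heel/front -0.001035940961509288 -0.005127642135844726
tip rel tcp [ 0.09072575 -0.01180623]
tip xy [0.56866438 0.22452568] err to zone [-0.00116438  0.00017432]
gap 19.878230579175757
scene low pts [[0.5515, 0.2513, 0.0241], [0.5859, 0.2343, 0.0242], [0.582, 0.2253, 0.0242], [0.5644, 0.2222, 0.0242], [0.5803, 0.2187, 0.0243], [0.572, 0.2088, 0.0243], [0.5687, 0.2272, 0.0243], [0.5791, 0.2037, 0.0244], [0.5759, 0.2533, 0.0244], [0.5601, 0.2216, 0.0245], [0.5774, 0.233, 0.0249], [0.5817, 0.2022, 0.0249], [0.5792, 0.2396, 0.0249], [0.5676, 0.248, 0.025]]
top low pts [[0.5754, 0.2496, 0.0241], [0.5879, 0.2167, 0.0242], [0.5725, 0.2283, 0.0242], [0.5879, 0.2197, 0.0243], [0.5879, 0.2136, 0.0244], [0.5723, 0.2525, 0.0244], [0.5848, 0.2226, 0.0244], [0.5756, 0.2132, 0.0245], [0.5815, 0.2437, 0.0245], [0.5847, 0.2287, 0.0245], [0.5815, 0.2528, 0.0245], [0.5601, 0.243, 0.0245], [0.5511, 0.2185, 0.0245], [0.5786, 0.2163, 0.0246]]
```

The gap reads 19.9 mm and the tips are within about 1.2 mm of the zone. I'll go lower and verify in the camera.

Emit:
servo_tool:
  motion:
    - [[0.374,-0.03,0,-0.15,0],[0.374,0,0,-0.15,0],[0.374,0,0,-0.1,0],[0.374,0,0,0,0],[0.374,0,0,0,0]]

```text
t: 10.15
eef_pos: [0.4761, 0.2368, 0.0711]
tool_rot: [-0.0, 0.057, 0.998, -0.0]
contact_force: [0.3, -0.4, -0.6]
gripper_width: 0.376
grasp_force: 11.9
```

```bash
sed -i 's/>.024)&(X\[...,2\]<e\[2\]-.025)/>.027)\&(X[...,2]<e[2]-.012)/' chk.py; python3 chk.py 7 scene
```

```text
10.15 [0.4761 0.2368 0.0711] [-2.000e-04  5.700e-02  9.984e-01 -2.000e-04] [ 0.3  -0.4  -0.55] 11.92854932276532 0.37606118736524446
axis deg -7.393604441265433 y at tcp 3.7191305347990345e-05 resid 7.215367659422486e-05 z heel/front -0.0010801569236260772 -0.005252961522275203
tip rel tcp [ 0.09073923 -0.01173748]
tip xy [0.5668778  0.22507914] err to zone [ 0.0006222  -0.00037914]
gap 19.839272785547013
scene low pts [[0.5505, 0.2539, 0.0272], [0.581, 0.228, 0.0274], [0.5767, 0.2273, 0.0275], [0.5494, 0.2394, 0.0278], [0.5728, 0.2226, 0.0282], [0.5648, 0.2483, 0.0285], [0.5517, 0.2505, 0.0293], [0.5726, 0.2345, 0.0344], [0.5676, 0.2151, 0.0353], [0.5719, 0.2332, 0.0377], [0.5666, 0.2136, 0.038], [0.5706, 0.2356, 0.04], [0.5663, 0.2125, 0.0423], [0.5653, 0.2152, 0.0452]]
top low pts [[0.56, 0.2122, 0.0272], [0.5751, 0.2308, 0.0275], [0.5872, 0.2493, 0.0276], [0.578, 0.2399, 0.0281], [0.5871, 0.2462, 0.0282], [0.572, 0.2245, 0.0282], [0.5628, 0.2302, 0.0286], [0.5687, 0.2454, 0.029], [0.5781, 0.2004, 0.0291], [0.5748, 0.2395, 0.0294], [0.5809, 0.2032, 0.0312], [0.5679, 0.235, 0.0359], [0.5666, 0.236, 0.046], [0.5636, 0.215, 0.0466]]
```

View pics/c7.png

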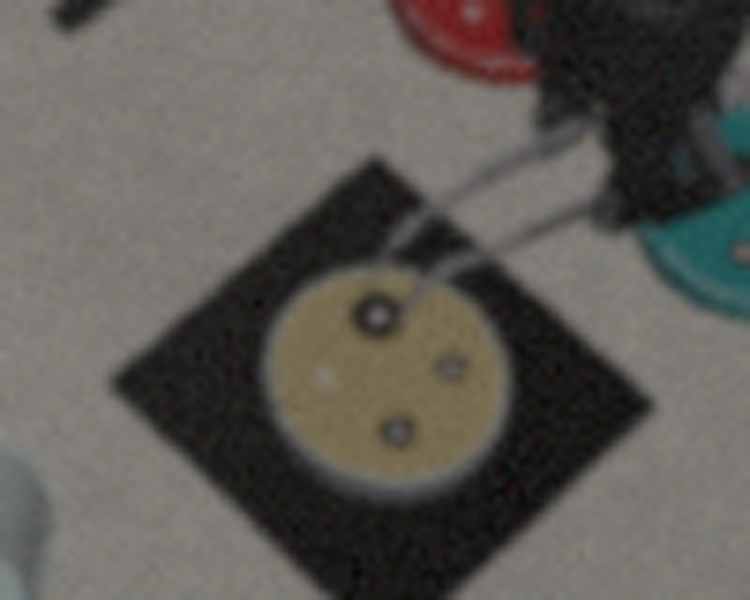

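The scene crop shows both points approaching the zone from behind. The zone is at about (378,316), with the tips near (383,258) and (412,300). I'll compare them within this one camera.

```bash
python3 - <<'E'
from h import *
e=np.array([.4761,.2368,.0711])
for cam in("scene","top"):
    f=np.load(f"pics/{cam}7.npz");c={q:f[q] for q in("fovy","cx","cy","k1","view")}; g=cv2.cvtColor(f["im"],cv2.COLOR_RGB2GRAY).astype(float)
    f0=np.load(f"pics/{cam}.npz")["im"]; g0=cv2.cvtColor(f0,cv2.COLOR_RGB2GRAY).astype(float)
    u,v=proj(c,np.array([.5675,.2247,.023])); print(cam,"pred zone px",u,v)
    # zone centre from start image: darkness-weighted centroid in small window
    U,V=np.meshgrid(np.arange(512),np.arange(384)); m=np.hypot(U-u,V-v)<(6.5 if cam=="scene" else 6)
    hsv=cv2.cvtColor(f0,cv2.COLOR_RGB2HSV)
    w=np.clip(130-hsv[...,1].astype(float),0,None)*m  # unsaturated = zone/disc
    print(" sat med",np.median(hsv[...,1][np.hypot(U-u,V-v)<12]))
    bu,bv=(w*U).sum()/w.sum(),(w*V).sum()/w.sum(); print(" centroid",bu,bv,at_z(c,bu,bv,.023).round(4))
    # difference image near tips
    X=cloud(c,f["d"]); k=(X[...,2]>.0305)&(X[...,2]<.06)&(abs(X[...,0]-.565)<.022)&(abs(X[...,1]-.2247)<.02)
    p=X[k]; L=p[p[:,1]>.2247]; R=p[p[:,1]<=.2247]
    for q in(L,R): print(" ",q[np.argsort(q[:,2])][:7].round(4).tolist())
    mm=np.hypot(U-u,V-v)<14
    df=(g-g0); y,x=int(v),int(u); print(df[y-9:y+8,x-8:x+9].round().astype(int))
E
```

```text
scene pred zone px 316.69477657528364 259.3740832103854
 sat med 76.0
 centroid 316.68233636480085 259.0085820417574 [0.5668 0.2238 0.023 ]
  [[0.5726, 0.2345, 0.0344], [0.5719, 0.2332, 0.0377], [0.5706, 0.2356, 0.04], [0.571, 0.235, 0.0457], [0.5688, 0.2368, 0.0461], [0.5681, 0.2354, 0.0491], [0.5667, 0.2335, 0.0507]]
  [[0.5676, 0.2151, 0.0353], [0.5666, 0.2136, 0.038], [0.5663, 0.2125, 0.0423], [0.5653, 0.2152, 0.0452], [0.563, 0.2161, 0.0501], [0.5653, 0.2144, 0.0501], [0.5588, 0.2146, 0.0553]]
[[ -6  -1  -3   0  -3  -1   5   0   5  28  53  41  23   2  -4 -15  -5]
 [  5   1   6   6  -3   0  -3  -1  11  43  27  11   6   3  -3   4   1]
 [  2   0   5  -1   1   4   0   9  20  27  18   8  -6  -6   4   7  17]
 [ -5   4   6  -2   0  -5  -1  -1   5  12   2  -3   0   0   0  13  41]
 [ -2   1  10   5   4   3  -2  -8  -8  -3  -2  -6  -1   4  -6   8  31]
 [ -2   3   2   2   0  -6  -9  -7  -1  -1   4   3   3 -14 -12  -8   2]
 [  3   8   7   1   2   1  -5  -4  -2   8   1   2  -4 -16 -15  -8  -3]
 [  3   4   0   2   0   6   1  -2   3  -4   1  -3 -13 -15  -8  -4   3]
 [  0   1   0  -2   6   3   
[... 1441 characters left out ...]
  9   7   7   9   2   3  -8   3   4   2   6   4   6   6   9]
 [  8   8   7   4   7   5   5   0   3   2   7   6  10   9   1   3   2]
 [  2   9   5 -15 -38 -14  -3   3   6   6   4  -5   7   7   6   7  10]
 [  7  -2 -19 -50 -17  -6   3   5  11  11  19   3   4   5   7   6   5]
 [  2 -11 -45 -31   2   2   2  -6  19  29  18   7   6   5   9   9   5]
 [ -3 -32 -40  -5   6   7   9  -2  26  19   9   6  10   7   8   4   0]
 [ -3 -24 -17   1   4   6   7  -6  -7 -37  -2   7   5   2   7   7  -5]
 [ -4 -30   0  10   9   2   4  -1 -20 -36  -1   8   8   6   4   7  -3]
 [-19 -15   4   5   7   7   6   4 -17 -18   4   7   4   9   0   3  -8]
 [-28 -14   3   7   3   8   9   2 -18 -14   0   7   6   1   0   8   2]]
```

```bash
python3 - <<'E'
from h import *
e=bot.get_obs()["eef_pos"]; a=np.radians(-7.4); ax=np.array([np.cos(a),np.sin(a),0]); n=np.array([-ax[1],ax[0],0])
ims={}
for cam in("scene","top"):
    c=bot.get_calibration(cam); S=[];D=[]
    for _ in range(10):
        im,d=bot.read_camera(cam); S.append(im.astype(float)); D.append(cloud(c,d))
    P=np.concatenate([x[(x[...,2]>.0315)&(x[...,2]<.056)&(abs(x[...,0]-.565)<.022)&(abs(x[...,1]-.2247)<.02)] for x in D])-e
    lx,ly=P@ax,P@n
    for s in(1,-1):
        k=(s*ly>0)&(P[:,2]>-.0385)
        for lo,hi in((-.039,-.033),(-.033,-.027),(-.027,-.020)):
            q=k&(P[:,2]>lo)&(P[:,2]<=hi)
            if q.any(): print(cam,s,lo,q.sum(),np.median(lx[q]).round(4),np.median(ly[q]).round(4),np.median(P[q,2]).round(4))
    g=np.mean(S,0)
    for T in(.090,.092,.094): print(cam,T,[proj(c,e+T*ax+s*.0099*n+[0,0,-.0385]).round(1).tolist() for s in(1,-1)])
    u,v=proj(c,e+.092*ax+[0,0,-.0385]).astype(int)
    ims[cam]=cv2.resize(np.clip(g[v-14:v+14,u-14:u+14]*1.4,0,255).astype(np.uint8)[...,::-1],(390,390),interpolation=cv2.INTER_NEAREST); print(cam,"origin",u-14,v-14,"scale",390/28)
cv2.imwrite("pics/z8.png",np.hstack([ims["scene"],ims["top"]]))
E
```

```text
scene 1 -0.039 21 0.0942 0.0095 -0.0361
scene 1 -0.033 20 0.0931 0.0096 -0.0307
scene 1 -0.027 25 0.0901 0.0096 -0.0237
scene -1 -0.039 8 0.0933 -0.0098 -0.036
scene -1 -0.033 18 0.0935 -0.0105 -0.0301
scene -1 -0.027 26 0.0909 -0.0109 -0.0249
scene 0.09 [[319.6, 260.3], [315.9, 254.9]]
scene 0.092 [[319.0, 260.6], [315.3, 255.2]]
scene 0.094 [[318.4, 260.9], [314.7, 255.5]]
scene origin 303 243 scale 13.928571428571429
top 1 -0.039 5 0.0908 0.0094 -0.0334
top 1 -0.033 9 0.0904 0.0093 -0.0301
top 1 -0.027 12 0.0879 0.0101 -0.0235
top -1 -0.033 2 0.0896 -0.01 -0.0275
top -1 -0.027 15 0.089 -0.0108 -0.0246
top 0.09 [[157.1, 199.5], [163.6, 200.3]]
top 0.092 [[157.2, 198.8], [163.7, 199.7]]
top 0.094 [[157.3, 198.1], [163.8, 199.0]]
top origin 146 185 scale 13.928571428571429
```

View pics/z8.png

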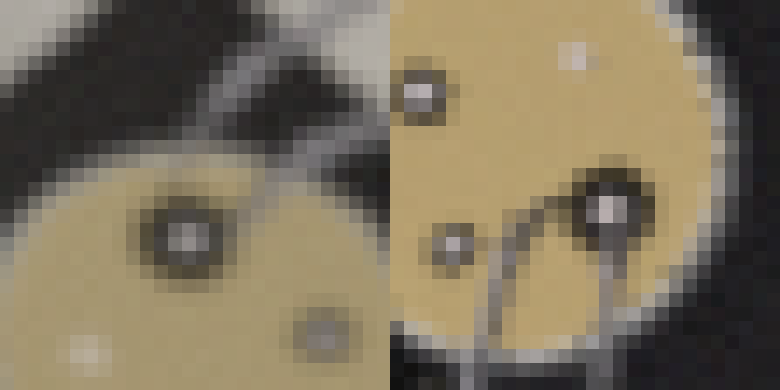

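The top view matches the predicted tips, with the right point ending at (163.7,199.7) px on the zone's right edge and the left point at its left edge. They're about 9 mm over the dish, so I'll drop 6 mm and settle.

Emit:
servo_tool:
  motion:
    - [[0.374,0,0,-0.05,0],[0.374,0,0,-0.05,0],[0.374,0,0,-0.05,0],[0.374,0,0,0,0],[0.374,0,0,0,0],[0.374,0,0,0,0],[0.374,0,0,0,0],[0.374,0,0,0,0]]

```text
t: 12.1
eef_pos: [0.4763, 0.2369, 0.0654]
tool_rot: [0.0, 0.057, 0.998, 0.0]
contact_force: [0.8, 0.4, -1.0]
gripper_width: 0.376
grasp_force: 11.9
```

```bash
python3 chk.py 9 | grep -v low
```

```text
12.1 [0.4763 0.2369 0.0654] [0.000e+00 5.700e-02 9.984e-01 1.000e-04] [ 0.81  0.41 -1.03] 11.929967002943158 0.37616657529559994
axis deg -7.397346593390315 y at tcp 5.1346035155670936e-05 resid 7.717009898040292e-05 z heel/front -0.0010788535268678248 -0.004957846897129841
tip rel tcp [ 0.09073846 -0.01172925]
tip xy [0.56700669 0.22517859] err to zone [ 0.00049331 -0.00047859]
gap 19.84681397880551
```

```bash
python3 -c "
from station import bot
print(bot.hand_in())"
```

```text
the job is handed in; nothing more can be done
None
```

I handed in with the tweezers held steady over dish_b's 20 mm zone: measured gap about 19.8 mm, centre within about 1 mm by the wrist camera (the scene camera read up to 3.5 mm too far out), points about 4 mm above the dish and no contact felt; the judge returned no verdict.

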